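Wipe the scanner glass and present the tin that rattles

TASK

Wipe the scanner's glass by pulling the wiper knob all the way out and pushing it fully home; then lift and shake the sealed tins to find the one with something loose inside, and set any quiet tin you picked up back where it stood. Finish while holding the rattling tin in the gripper, still and upright, over the middle of the glass and a few centimetres above it without touching the scanner. Leave everything else on the bench where it is.

Things in the scene. Friction and masses are not known exactly. Their poses are not given: they have to be found in the camera images.
- glass (a point): Centre of the glass window (34 x 90 mm) in the top of the scanner, a green and dark-steel box 140 mm deep (x), 180 wide (y), 85 high, fixed to the bench at the left, turned a little. The point is on the top face, at the middle of the box, 85 mm above the bench. x points away from its front face (which is at x = -70 mm), z up. A black wiper bar crosses the top, up to 8 mm above the glass.
- knob (a point): Centre of the wiper knob: a black barrel 28 mm across and 26 mm long, axis along the scanner's x, 55 mm above the bench, on a rod from the middle of the front face. At home it is 120 mm in front of the glass centre (50 mm off the front face); it slides straight out along the scanner's -x by 40 mm. Axes as the scanner's. Can be pinched from above across its diameter.
- wiper (a joint): Travel of the wiper knob in m: 0 fully home, 0.040 fully out against its stop. It snaps over centre (detent): about 2.5 N starts it from either end, and left within 15 mm of an end it is drawn on to that end and stays there. The stops are firm.
- tin_left_center (a point): Centre (28 mm above the underside) of the leftmost (largest y) of three identical sealed metal tins with pressed-on lids, 100 mm long (x axis) by 56 mm wide (y axis; 58 mm at the lid's 12 mm rim) by 56 mm high, z up, 0.2 to 0.57 kg in all. They look alike and their weights overlap: only the rattle, or the shift of weight when tilted end to end, tells them apart.
- tin_left: The left tin as a whole; origin at the centre of its underside, axes as its centre point. One of the three tins, a different one each time, has a 32 mm, 135 g steel ball loose inside, free to roll about 38 mm along the tin's length (12 mm across and up); the other two hold nothing loose.
- tin_left_walls: The inside walls and lid of the left tin, fixed in it (same frame as the tin; not seen from outside).
- tin_left_floor: The inside floor of the left tin, fixed in it (same frame as the tin; not seen from outside).
- tin_middle_center (a point): Centre (28 mm above the underside) of the one between of three identical sealed metal tins with pressed-on lids, 100 mm long (x axis) by 56 mm wide (y axis; 58 mm at the lid's 12 mm rim) by 56 mm high, z up, 0.2 to 0.57 kg in all. They look alike and their weights overlap: only the rattle, or the shift of weight when tilted end to end, tells them apart.
- tin_middle: The middle tin as a whole; origin at the centre of its underside, axes as its centre point. One of the three tins, a different one each time, has a 32 mm, 135 g steel ball loose inside, free to roll about 38 mm along the tin's length (12 mm across and up); the other two hold nothing loose.
- tin_middle_walls: The inside walls and lid of the middle tin, fixed in it (same frame as the tin; not seen from outside).
- tin_middle_floor: The inside floor of the middle tin, fixed in it (same frame as the tin; not seen from outside).
- tin_right_center (a point): Centre (28 mm above the underside) of the rightmost (smallest y) of three identical sealed metal tins with pressed-on lids, 100 mm long (x axis) by 56 mm wide (y axis; 58 mm at the lid's 12 mm rim) by 56 mm high, z up, 0.2 to 0.57 kg in all. They look alike and their weights overlap: only the rattle, or the shift of weight when tilted end to end, tells them apart.
- tin_right: The right tin as a whole; origin at the centre of its underside, axes as its centre point. One of the three tins, a different one each time, has a 32 mm, 135 g steel ball loose inside, free to roll about 38 mm along the tin's length (12 mm across and up); the other two hold nothing loose.
- tin_right_walls: The inside walls and lid of the right tin, fixed in it (same frame as the tin; not seen from outside).
- tin_right_floor: The inside floor of the right tin, fixed in it (same frame as the tin; not seen from outside).
- scanner: The scanner box as a whole; origin at the centre of its underside, axes as the glass point.
- wash_bottle: White plastic bottle, 60 mm across, 150 mm high, standing behind the tins; a bystander. Origin at the centre of its underside.
- beaker: Glass beaker, 72 mm across, 90 mm high, standing behind the tins; a bystander. Origin at the centre of its underside.
- disc: White plastic disc, 50 mm across, 20 mm high, lying beyond the left tin; a bystander. Origin at the centre of its underside.
- spatula: Spatula about 200 mm long, lying flat to the left of the scanner knob; a bystander. Origin under its middle, x along it.
- cutter: Steel ring cutter, 60 mm across, 25 mm high, lying to the right of the tins; a bystander. Origin at the centre of its underside.

How it is judged:
On the way, in this order (a step that is already met when the one before it is completed fails the run):
1. the wiper knob is pulled fully out (36 mm or more) (value of joint wiper above 0.036 m), for 0.05 s.
2. the wiper knob is pushed fully home (within 4 mm) (value of joint wiper below 0.004 m), for 0.1 s.
3. a tin lifted at least 30 mm off the bench is shaken so that the loose ball in it knocks a wall or the lid (over 0.5 N) (((height (world z) of tin_left_center above 0.058 m and contact force between tin_left_walls and anything else above 0.5 N) or (height (world z) of tin_middle_center above 0.058 m and contact force between tin_middle_walls and anything else above 0.5 N) or (height (world z) of tin_right_center above 0.058 m and contact force between tin_right_walls and anything else above 0.5 N))).
At the end, for the whole second after the job is handed in: Wiper home within 4 mm; the rattling tin gripped, still, within 15 degrees of upright, its centre within 40 mm of the glass centre horizontally and 34 to 130 mm above it, not touching the scanner; quiet tins upright on the bench, released, within 40 mm of where they stood (value of joint wiper below 0.004 m and ((horizontal distance between tin_left_center and glass below 0.04 m and z of tin_left_center in the frame of glass between 0.034 and 0.13 m and angle between tin_left_center's own z axis and vertical below 0.26 rad and linear speed of tin_left below 0.05 m/s and contact force between tin_left and the fingers above 1 N and contact force between tin_left and scanner below 0.1 N and contact force between tin_left_floor and anything else above 0.3 N and distance of each of tin_middle_center, tin_right_center from where it was at the start of the episode below 0.04 m and angle between each of tin_middle_center, tin_right_center's own z axis and vertical below 0.15 rad and height (world z) of each of tin_middle_center, tin_right_center below 0.033 m and contact force between each of tin_middle, tin_right and the fingers below 0.1 N) or (horizontal distance between tin_middle_center and glass below 0.04 m and z of tin_middle_center in the frame of glass between 0.034 and 0.13 m and angle between tin_middle_center's own z axis and vertical below 0.26 rad and linear speed of tin_middle below 0.05 m/s and contact force between tin_middle and the fingers above 1 N and contact force between tin_middle and scanner below 0.1 N and contact force between tin_middle_floor and anything else above 0.3 N and distance of each of tin_left_center, tin_right_center from where it was at the start of the episode below 0.04 m and angle between each of tin_left_center, tin_right_center's own z axis and vertical below 0.15 rad and height (world z) of each of tin_left_center, tin_right_center below 0.033 m and contact force between each of tin_left, tin_right and the fingers below 0.1 N) or (horizontal distance between tin_right_center and glass below 0.04 m and z of tin_right_center in the frame of glass between 0.034 and 0.13 m and angle between tin_right_center's own z axis and vertical below 0.26 rad and linear speed of tin_right below 0.05 m/s and contact force between tin_right and the fingers above 1 N and contact force between tin_right and scanner below 0.1 N and contact force between tin_right_floor and anything else above 0.3 N and distance of each of tin_left_center, tin_middle_center from where it was at the start of the episode below 0.04 m and angle between each of tin_left_center, tin_middle_center's own z axis and vertical below 0.15 rad and height (world z) of each of tin_left_center, tin_middle_center below 0.033 m and contact force between each of tin_left, tin_middle and the fingers below 0.1 N))); the arm keeps its last pose, push and grip.
It fails at once if a bystander (bottle, beaker, disc, spatula or ring cutter) is moved by more than 30 mm (distance of any of wash_bottle, beaker, disc, spatula, cutter from where it was at the start of the episode above 0.03 m).
It also fails if it takes over 72 s, if anything falls off the work surface, if the arm or the gripper's body presses on something with over 40 N, if the wrist force passes 120 N, or if a joint passes its speed limit or range.

ROBOT

A 7-joint arm with a two-finger parallel gripper is mounted at the origin on the work surface. World frame = base frame: x ahead of the robot, y to its left, z up, the work surface at z = 0. Lengths are in m, angles in rad, forces in N, time in s.
With the tool pointing down it reaches from about 0.425 to 1.025 m from the base axis. Payload 9.4 kg.
Tool frame: the origin (TCP) lies at the very end of the fingers, on their centre line; the grasp point (between the pads) lies 19 mm behind it; z points along the fingers, y is the line along which they close (so a half turn about z gives the same grasp; the last joint's range is limited). The gripper opens to 93 mm and grips with 3 to 60 N. Pads are 15 mm wide; open, the fingers measure 128 mm over their backs; the gripper's body (75 mm by 188 mm) begins 65 mm behind the grasp point.
Start: joints at [-1.211, 0.599, -0.003, 1.599, 0.002, 0.943, -0.08], TCP at [0.307, 0.657, 0.188] pointing down, gripper open.
Joint ranges: [-2.57, 2.57], [-0.35, 1.97], [-1.29, 1.29], [0.11, 2.56], [-1.05, 4.19], [0.11, 1.86], [-2.63, 2.63]. Speed limits (rad/s): [2.22, 2.22, 3.01, 3.01, 3.14, 3.14, 3.14].

INTERFACE

Orientations are given as a rotation vector (axis times angle).
In Python, from rig import state, get_image, close_job gives the robot as it stands. The module is installed in compiled form; this text tells all that it offers.
- The arm moves only by the tool apply_moves, never from a script. Its argument "rows" is a list of rows, each a list of 5 numbers: the closure, from 0 (fully open) to 1 (shut), then the shift along the tool's x, y, z in cm, then the turn about the tool's z in rad. A call has 1 to 5 rows; each row shifts and turns the commanded pose from where the row before left it, along the tool's axes as they then stand; what a row does not reach is not made up. A row lasts 1/8 s, in which the tool goes at most 62.5 mm and 10.7 degrees, less where a joint would pass 70% of its speed; a pose out of reach is approached as far as the arm can. A call with a gripper value outside its range is refused whole. The fingers move at their own pace and stop on an object; the grip force is fixed at half the most. Time passes only in rows, so rows that do not move let the fingers close. It gives the time, the measured TCP pose, the force, the opening and the grip force at its end, in the units of the state.
- state(): the state, without advancing time (a new reading comes with each control period).
- get_image(name): name is "side" or "top"; returns a dict with "color" (384x512x3 uint8, blue, green, red), "depth" (384x512 float32, m along the optical axis (not along the pixel's ray), 0 where there is no reading), "mtx" (3x3 intrinsics, pixels), "distortion" ([k1, k2, p1, p2, k3] as OpenCV has them; the pictures are not rectified), "world_from_camera" (4x4, takes a point from camera to world coordinates). Camera axes: x right, y up, looking along -z (the intrinsics and any distortion apply to the point x, -y, -z); pixel columns grow to the right and rows downward; lengths in m; the calibration is good to about 2 mm. A picture is of the moment at which its call begins.
- close_job(): hands the job in; it is judged then, once.
The state is a dict: "clock": time; "joints": joint angles; "qvel": joint speeds; "tau": joint torques, N m; "ee_pos": TCP position; "tcp_rot": TCP orientation; "force": force on the tool from outside, world axes, zero at the start; "ft_torque": the same for the moment, N m; "grip_width": finger opening in m; "grasp_force": force on a finger pad.
Only numpy, scipy, OpenCV 4.12 (cv2) and the standard library are available. Lean on these libraries where they do the work, as an engineer would, in place of code of your own. Each camera call takes 0.05 s, during which the arm holds its last target. There are 200 camera calls.

## Working session

There is one attempt and no reset: what is moved stays moved. The work goes in short steps, Python scripts to look and compute and a tool call to move; the robot and the scene stay as the last step left them, time stands still between calls to the robot, and variables do not carry over. Pictures are saved under pics/ and viewed, at most 10 in all, crops included, and the job is handed in when it is done.

Besides the shell and the picture viewer there is one more tool, called after ">>>" by a JSON object that holds its "method" and its "body", one argument or row to a line. apply_moves: Moves the arm, as the interface text tells. Its arguments: {"type":"object","properties":{"rows":{"type":"array","items":{"type":"array","items":{"type":"number"}}}},"required":["rows"]}

```bash
mkdir -p pics; cat > h.py <<'E'
import numpy as np,cv2
from rig import state,get_image,close_job
def save(name,fn):
    d=get_image(name); cv2.imwrite('pics/'+fn,d['color']); np.savez('pics/'+fn+'.npz',**d); return d
def world(d,u,v,z=None):
    p=cv2.undistortPoints(np.array([[[u,v]]],float),d['mtx'],d['distortion'])[0,0]
    r=np.array([p[0],-p[1],-1.]); T=d['world_from_camera']
    if z is None:
        return T[:3,:3]@(r*np.median(d['depth'][int(v)-1:int(v)+2,int(u)-1:int(u)+2]))+T[:3,3]
    w=T[:3,:3]@r; return T[:3,3]+w*(z-T[2,3])/w[2]
E
python3 - <<'E'
from h import *
a=save('top','t0.png');b=save('side','s0.png')
cv2.imwrite('pics/ts.png',np.hstack([a['color'],b['color']])[:, :])
cv2.imwrite('pics/t0x.png',cv2.resize(a['color'],(800,600)))
cv2.imwrite('pics/s0x.png',cv2.resize(b['color'],(800,600)))
print(state()); print(a['world_from_camera'],b['world_from_camera'])
E
```

```text
{'clock': 0.1, 'joints': array([-1.21072418,  0.60004084, -0.00252533,  1.60003171,  0.00180888,
        0.94292001, -0.07983904]), 'qvel': array([ 0.00139742, -0.00088751, -0.00077827, -0.00131481,  0.00170866,
       -0.00034998, -0.00039323]), 'tau': array([ 5.79767337e-03, -7.66552162e+01,  1.50265764e+00, -2.52935958e+01,
       -5.22529660e-02,  1.36128988e-02,  3.90119544e-05]), 'ee_pos': array([0.30651527, 0.65649367, 0.18765621]), 'tcp_rot': array([-6.80590470e-01, -3.06682410e+00,  2.18224244e-03]), 'force': array([-0.00631941, -0.56897908,  0.24513245]), 'ft_torque': array([0.02920894, 0.02360089, 0.01536047]), 'grasp_force': 0.0, 'grip_width': 0.0930091103751781}
[[-0.02273526  0.99672832 -0.07756139  0.46432131]
 [-0.99967934 -0.02180009  0.01288276 -0.05558678]
 [ 0.01114977  0.07782941  0.99690434  1.29753427]
 [ 0.          0.          0.          1.        ]] [[ 0.91316043  0.25278406 -0.31974716  0.14813092]
 [-0.4074419   0.58796986 -0.69877217 -1.00422294]
 [ 0.01136323  0.76836948  0.63990563  0.95735513]
 [ 0.          0.          0.          1.        ]]
```

View pics/t0x.png

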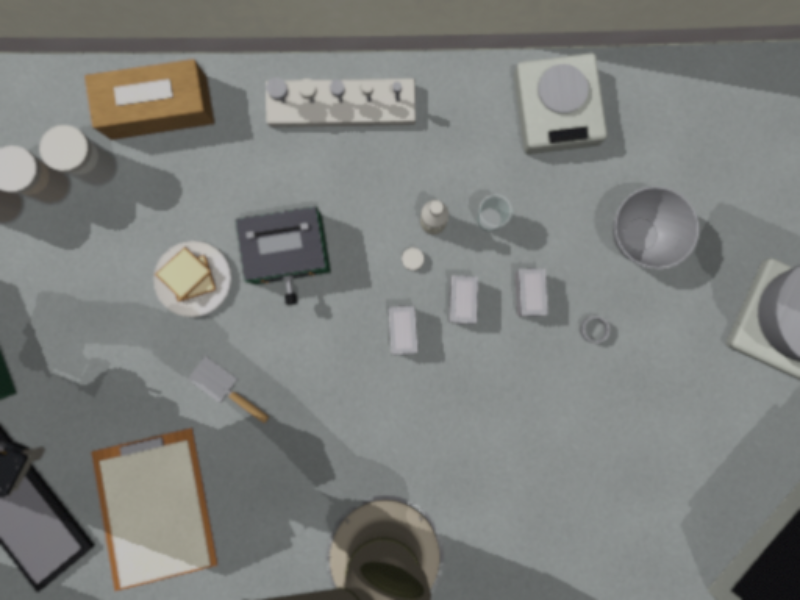

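View pics/s0x.png

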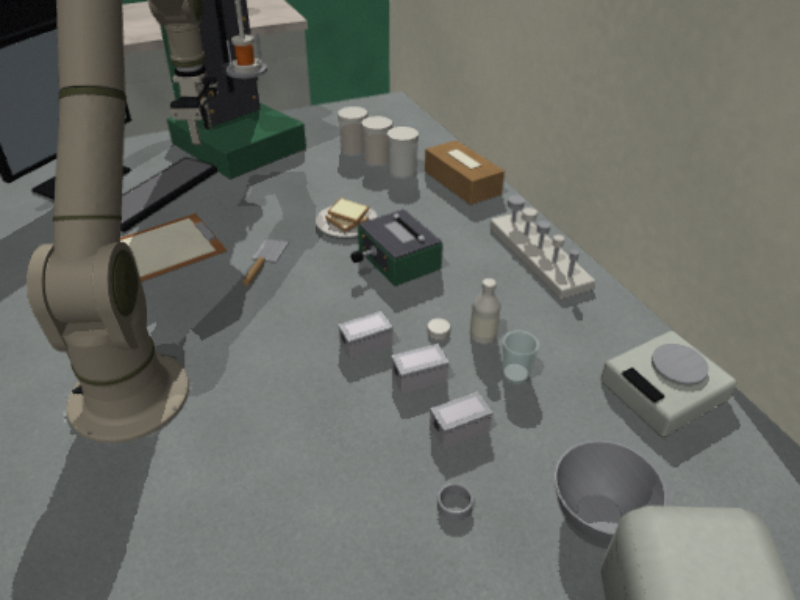

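The top view (800x600) shows the scanner at about (283,245) with its knob at (290,297). The tins are at (403,330), (464,299) and (533,292). Next I'll enlarge a crop.

```bash
python3 - <<'E'
import cv2
a=cv2.imread('pics/t0.png')[125:235,145:355]
cv2.imwrite('pics/crop.png',cv2.resize(a,None,fx=3.8,fy=3.8,interpolation=cv2.INTER_CUBIC))
E
```

```text
(no output)
```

View pics/crop.png

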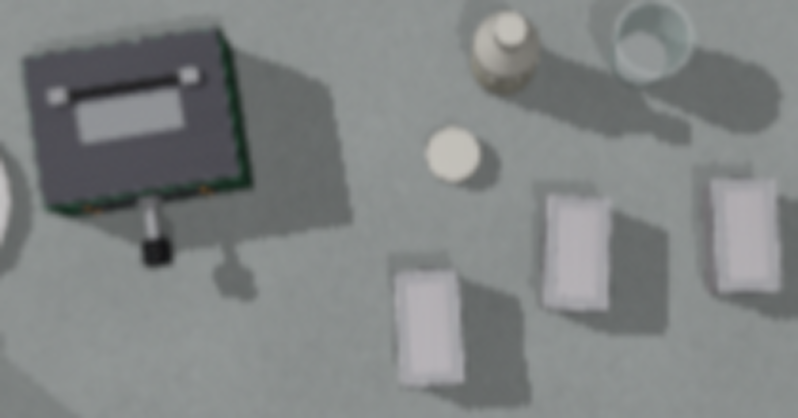

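```bash
python3 - <<'E'
from h import *
d=dict(np.load('pics/t0.png.npz'))
def W(p,z): return world(d,p[0]/3.8+145-.37,p[1]/3.8+125-.37,z)[:2]
def box(c,z):
    P=np.array([W(p,z) for p in c]); # TL,TR,BR,BL ; x axis = image up
    v=(P[0]+P[1]-P[2]-P[3])/2; w=(P[0]+P[3]-P[1]-P[2])/2
    return P.mean(0).round(4),np.linalg.norm(v).round(3),np.linalg.norm(w).round(3),np.arctan2(v[1],v[0]).round(3),np.arctan2(-w[0],w[1]).round(3)
print('scan',box([(24,60),(218,28),(244,182),(46,208)],.085))
for c in ([(395,272),(457,269),(463,382),(400,386)],[(547,197),(611,197),(607,310),(543,307)],[(711,181),(775,178),(780,289),(717,293)]): print(box(c,.056))
print('knob',W((157,250),.06),'disc',W((453,155),.02),'bottle',W((510,40),.15),'cutter',world(d,595*.64,328*.64,.02))
from scipy.spatial.transform import Rotation as R
print(R.from_rotvec(state()['tcp_rot']).as_matrix().round(3))
E
```

```text
scan (array([0.6788, 0.2067]), np.float64(0.136), np.float64(0.173), np.float64(0.148), np.float64(0.131))
(array([ 0.4905, -0.0495]), np.float64(0.102), np.float64(0.056), np.float64(0.027), np.float64(0.033))
(array([ 0.5545, -0.1845]), np.float64(0.101), np.float64(0.058), np.float64(-0.066), np.float64(-0.045))
(array([ 0.567, -0.337]), np.float64(0.101), np.float64(0.057), np.float64(0.01), np.float64(0.033))
knob [0.56476985 0.19174716] disc [ 0.65075741 -0.0753529 ] bottle [ 0.72830228 -0.12354305] cutter [ 0.48456512 -0.48150807  0.02      ]
[[-0.906  0.423 -0.   ]
 [ 0.423  0.906 -0.001]
 [-0.    -0.001 -1.   ]]
```

>>> {"method": "apply_moves", "body": {
  "rows": [
    [0,0,0,0,-0.145],
    [0,0,0,0,-0.145],
    [0,0,0,0,-0.145],
    [0,0,0,0,-0.145],
    [0,-2,-5.5,0,0]
  ]
}}

```text
clock: 0.72
ee_pos: [0.331, 0.6082, 0.1874]
tcp_rot: [0.238, -3.13, -0.003]
force: [0.9, -1.1, -0.2]
grip_width: 0.093
grasp_force: 0.0
```

>>> {"method": "apply_moves", "body": {
  "rows": [
    [0,-2,-5.5,0,0],
    [0,-2,-5.5,0,0],
    [0,-2,-5.5,0,0],
    [0,-2,-5.5,0,0],
    [0,-2,-5.5,0,0]
  ]
}}

```text
clock: 1.35
ee_pos: [0.4732, 0.3455, 0.1883]
tcp_rot: [0.225, -3.133, 0.0]
force: [0.1, -0.5, -0.1]
grip_width: 0.0933
grasp_force: 0.0
```

>>> {"method": "apply_moves", "body": {
  "rows": [
    [0,-2,-5.5,0,0],
    [0,-2,-5.5,0,0],
    [0,-2,-5,0,0],
    [0,0,0,0,0]
  ]
}}

```text
clock: 1.85
ee_pos: [0.5568, 0.1924, 0.1881]
tcp_rot: [-0.213, 3.134, -0.003]
force: [-0.3, 0.4, -0.4]
grip_width: 0.0932
grasp_force: 0.0
```

```bash
cat >> h.py <<'E'
from scipy.spatial.transform import Rotation as R
def go(x,y,z,yaw):
    "tool-frame cm to go; yaw = desired tool y angle - pi/2"
    s=state(); M=R.from_rotvec(s['tcp_rot']).as_matrix(); cur=np.arctan2(M[1,1],M[0,1])-np.pi/2
    t=-(yaw-cur); d=np.array([x,y,z])-s['ee_pos']
    Mn=R.from_euler('z',yaw).as_matrix()@np.array([[-1,0,0],[0,1,0],[0,0,-1.]])
    print(s['clock'].__round__(2),s['ee_pos'].round(4),'yaw',cur.round(3),'| now-frame cm',(M.T@d*100).round(2),'turn',t.round(3),'| after-turn cm',(Mn.T@d*100).round(2))
E
python3 -c "
from h import *
go(.562,.191,.040,.14)"
```

```text
1.85 [0.5568 0.1924 0.1881] yaw 0.136 | now-frame cm [-0.5  -0.18 14.81] turn -0.004 | after-turn cm [-0.5  -0.22 14.81]
```

>>> {"method": "apply_moves", "body": {
  "rows": [
    [0,-0.5,-0.2,5,0],
    [0,0,0,5,0],
    [0,0,0,4.8,0],
    [0,0,0,0,0],
    [1,0,0,0,0]
  ]
}}

```text
clock: 2.48
ee_pos: [0.5603, 0.1974, 0.0416]
tcp_rot: [-0.226, 3.133, 0.001]
force: [-0.1, 0.2, 0.2]
grip_width: 0.0872
grasp_force: 0.0
```

>>> {"method": "apply_moves", "body": {
  "rows": [
    [1,0,0,0,0],
    [1,0,0,0,0],
    [1,0,0,0,0]
  ]
}}

```text
clock: 2.85
ee_pos: [0.5605, 0.1965, 0.0414]
tcp_rot: [-0.224, 3.132, 0.001]
force: [-0.2, 0.3, 0.3]
grip_width: 0.0576
grasp_force: 0.0
```

>>> {"method": "apply_moves", "body": {
  "rows": [
    [1,0,-0.5,0,0],
    [1,0,0,0,0],
    [1,0,0,0,0],
    [1,0,0,0,0]
  ]
}}

```text
clock: 3.35
ee_pos: [0.5607, 0.1915, 0.0404]
tcp_rot: [0.225, -3.133, -0.0]
force: [0.4, 0.1, 0.8]
grip_width: 0.0176
grasp_force: 0.0
```

```bash
python3 - <<'E'
from h import *
d=save('side','s1.png'); c=d['color'][110:220,190:320]
e=save('top','t1.png')['color'][120:230,130:260]
cv2.imwrite('pics/s1x.png',np.hstack([cv2.resize(c,(390,330),interpolation=2),cv2.resize(e,(390,330),interpolation=2)]))
s=state();print(s['grip_width'],s['ee_pos'])
E
```

```text
0.00960977057442905 [0.56071045 0.19152091 0.04038171]
```

View pics/s1x.png

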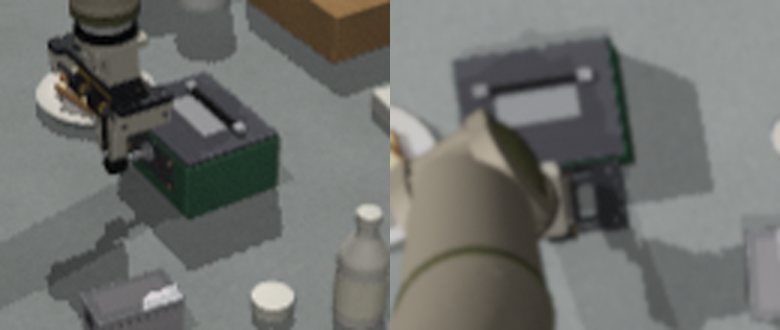

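```bash
python3 - <<'E'
from h import *
d=dict(np.load('pics/s1.png.npz'))
T=np.linalg.inv(d['world_from_camera'])
def proj(p):
    q=T[:3,:3]@np.array(p)+T[:3,3]; q=q*[1,-1,-1]
    return cv2.projectPoints(q.reshape(1,1,3),np.zeros(3),np.zeros(3),d['mtx'],d['distortion'])[0].ravel(),q[2]
for p in [(.5607,.1915,.0404),(.5607,.1915,.0604),(.56,.19,.055),(.547,.188,.055),(.573,.192,.055)]: print(p,proj(p))
x0,y0=200,140
c=cv2.resize(np.hstack([cv2.imread('pics/s0.png')[140:190,200:250],d['color'][140:190,200:250]]),(800,400),interpolation=2)
cv2.imwrite('pics/s1z.png',c)
for v in range(150,172,2): print(v,[world(d,u,v).round(3).tolist() for u in (225,229,233)])
s=state();print(s['grip_width'],s['grasp_force'])
E
```

```text
(0.5607, 0.1915, 0.0404) (array([227.43349079, 166.76791773]), np.float64(1.5542204524404033))
(0.5607, 0.1915, 0.0604) (array([227.23334744, 162.46161875]), np.float64(1.541422339852806))
(0.56, 0.19, 0.055) (array([227.25362705, 163.88716356]), np.float64(1.5436058489913345))
(0.547, 0.188, 0.055) (array([224.19489398, 164.96955103]), np.float64(1.5380515915814421))
(0.573, 0.192, 0.055) (array([230.29111907, 162.81270008]), np.float64(1.549160106401227))
150 [[0.557, 0.198, 0.113], [0.538, 0.103, 0.177], [0.553, 0.102, 0.174]]
152 [[0.556, 0.198, 0.105], [0.538, 0.102, 0.169], [0.553, 0.104, 0.164]]
154 [[0.556, 0.198, 0.096], [0.539, 0.105, 0.159], [0.553, 0.105, 0.155]]
156 [[0.554, 0.194, 0.09], [0.559, 0.165, 0.107], [0.605, 0.248, 0.042]]
158 [[0.554, 0.194, 0.081], [0.56, 0.167, 0.097], [0.606, 0.25, 0.031]]
160 [[0.554, 0.198, 0.069], [0.56, 0.168, 0.087], [0.602, 0.241, 0.028]]
162 [[0.553, 0.194, 0.063], [0.562, 0.174, 0.074], [0.583, 0.189, 0.058]]
164 [[0.551, 0.191, 0.057], [0.563, 0.179, 0.061], [0.603, 0.245, 0.006]]
166 [[0.553, 0.197, 0.042], [0.562, 0.178, 0.053], [0.601, 0.24, -0.0]]
168 [[0.566, 0.238, 0.002], [0.581, 0.232, 0.001], [0.595, 0.226, 0.001]]
170 [[0.564, 0.231, -0.002], [0.577, 0.222, -0.001], [0.592, 0.216, -0.001]]
0.00960977057442905 0.0
```

View pics/s1z.png

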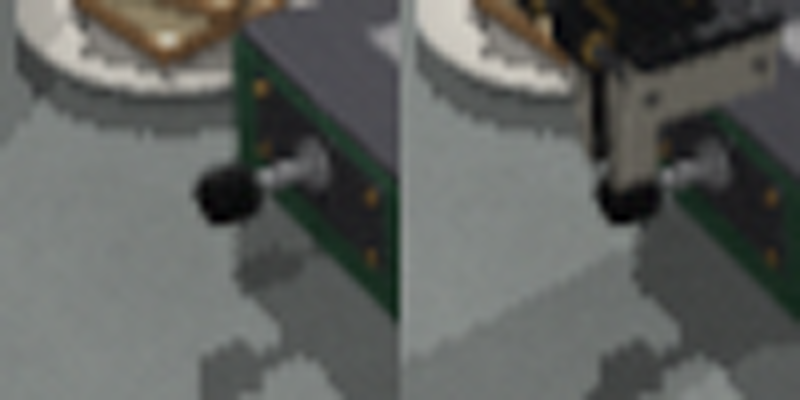

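The enlarged crop shows the knob still at about (228,164), with the finger tips ending at or over it. I'll let the fingers settle before checking again.

>>> {"method": "apply_moves", "body": {
  "rows": [
    [1,0,0,0,0],
    [1,0,0,0,0]
  ]
}}

```text
clock: 3.7
ee_pos: [0.5608, 0.1915, 0.0404]
tcp_rot: [-0.225, 3.133, -0.0]
force: [0.5, -0.5, 0.7]
grip_width: 0.0002
grasp_force: 0.0
```

```bash
python3 - <<'E'
from h import *
d=save('side','s2.png')
for v in range(158,169): print(v,[world(d,u,v).round(3).tolist()+d['color'][v,u].tolist() for u in (226,228,230,232)])
print(state())
E
```

```text
158 [[0.554, 0.183, 0.088, 77, 85, 86], [0.559, 0.175, 0.092, 85, 92, 96], [0.567, 0.177, 0.088, 78, 85, 87], [0.606, 0.261, 0.024, 34, 49, 49]]
159 [[0.553, 0.181, 0.085, 77, 86, 89], [0.559, 0.175, 0.087, 86, 93, 96], [0.568, 0.179, 0.082, 79, 86, 88], [0.605, 0.261, 0.019, 32, 47, 40]]
160 [[0.554, 0.184, 0.078, 78, 86, 88], [0.56, 0.179, 0.08, 84, 91, 95], [0.572, 0.19, 0.07, 64, 69, 71], [0.602, 0.252, 0.021, 31, 42, 23]]
161 [[0.554, 0.185, 0.073, 77, 83, 87], [0.561, 0.182, 0.073, 57, 61, 64], [0.571, 0.188, 0.067, 36, 38, 40], [0.581, 0.195, 0.059, 80, 83, 77]]
162 [[0.556, 0.191, 0.065, 51, 55, 57], [0.562, 0.185, 0.066, 22, 25, 24], [0.57, 0.185, 0.064, 17, 18, 15], [0.579, 0.189, 0.059, 79, 78, 77]]
163 [[0.555, 0.188, 0.062, 12, 17, 16], [0.56, 0.181, 0.065, 17, 15, 17], [0.568, 0.181, 0.063, 16, 17, 17], [0.577, 0.185, 0.057, 44, 42, 41]]
164 [[0.554, 0.186, 0.059, 14, 12, 13], [0.559, 0.18, 0.061, 11, 10, 7], [0.567, 0.18, 0.059, 14, 12, 15], [0.576, 0.181, 0.056, 32, 31, 30]]
165 [[0.554, 0.186, 0.054, 13, 9, 8], [0.558, 0.178, 0.059, 11, 7, 12], [0.567, 0.181, 0.054, 
[... 495 characters left out ...]
 'joints': array([-0.34479571,  0.64130781, -0.11843328,  2.01807287,  0.15076227,
        0.49021754,  1.14098565]), 'qvel': array([ 3.83743324e-04,  1.01730342e-03, -6.72255814e-05,  9.17133064e-04,
        1.41186757e-04,  1.60274007e-03, -8.32892204e-04]), 'tau': array([-4.92813517e-03, -6.88045120e+01, -3.25271096e-01, -1.44591397e+01,
       -2.26591677e-03,  7.90286553e-02, -4.25779092e-05]), 'ee_pos': array([0.56078067, 0.19146678, 0.04044141]), 'tcp_rot': array([-2.24849673e-01,  3.13344757e+00,  8.64812956e-06]), 'force': array([0.5476859 , 0.97625385, 0.09785912]), 'ft_torque': array([ 0.00775518, -0.01441997,  0.01014089]), 'grasp_force': 0.0, 'grip_width': 0.0006419884935680382}
```

>>> {"method": "apply_moves", "body": {
  "rows": [
    [0,0,0,-3,0],
    [0,0,0,0,0],
    [0,0,0,0,0],
    [0,0,0,0,0],
    [0,0,0,0,0]
  ]
}}

```text
clock: 4.38
ee_pos: [0.5605, 0.1913, 0.0698]
tcp_rot: [0.225, -3.133, 0.0]
force: [-0.1, -0.0, -0.1]
grip_width: 0.0463
grasp_force: 0.0
```

```bash
python3 - <<'E'
from h import *
d=save('side','s3.png'); print(state()['ee_pos'],state()['grip_width'])
cv2.imwrite('pics/s3z.png',cv2.resize(d['color'][115:185,180:280],(800,560),interpolation=2))
H,Wd=d['depth'].shape
pts=[]
for v in range(120,185):
  for u in range(185,275):
    p=world(d,u,v)
    if abs(p[0]-.56)<.02 and .09<p[1]<.3 and p[2]>.03 : pts.append([u,v,*p.round(3)])
pts=np.array(pts)
for y0 in np.arange(.1,.29,.01):
  q=pts[(pts[:,3]>=y0)&(pts[:,3]<y0+.01)]
  if len(q): print(y0.round(2),len(q),q[:,4].min(),q[:,4].max())
E
```

```text
[0.56046281 0.19131631 0.06989305] 0.04982556200698663
0.1 81 0.184 0.228
0.11 21 0.226 0.229
0.12 14 0.203 0.228
0.13 6 0.184 0.225
0.14 101 0.152 0.27
0.15 97 0.106 0.262
0.16 26 0.099 0.246
0.17 6 0.053 0.23
0.18 36 0.045 0.067
0.19 12 0.048 0.071
0.2 8 0.065 0.197
0.21 56 0.101 0.191
0.22 12 0.108 0.157
0.25 1 0.216 0.216
```

View pics/s3z.png

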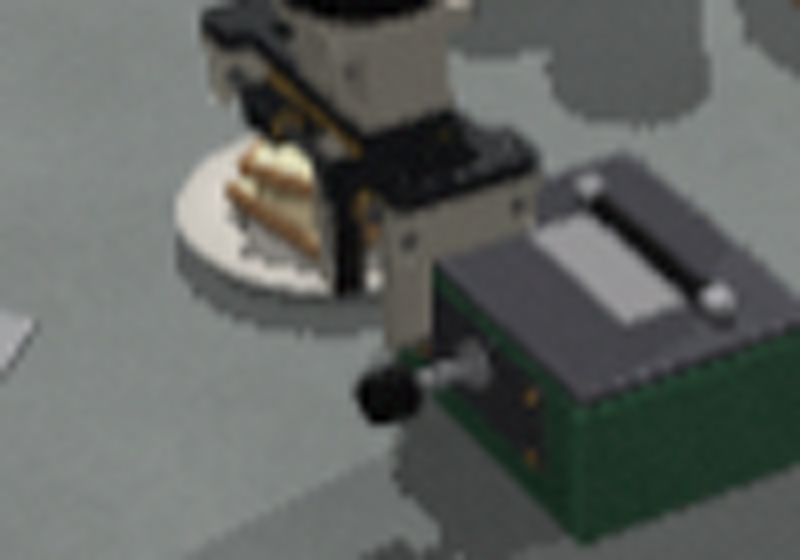

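The finger tips measure at z≈0.10 while the reported TCP reads 0.070. The true tips therefore sit about 30 mm above the reported value, so I'll command 30 mm lower everywhere.

>>> {"method": "apply_moves", "body": {
  "rows": [
    [0,0,0,0,0],
    [0,0,0,3,0],
    [0,0,0,2.5,0],
    [1,0,0,0.5,0],
    [1,0,0,0,0]
  ]
}}

```text
clock: 5.05
ee_pos: [0.5608, 0.1915, 0.0105]
tcp_rot: [0.225, -3.133, 0.0]
force: [0.2, 0.1, -0.5]
grip_width: 0.0689
grasp_force: 0.0
```

>>> {"method": "apply_moves", "body": {
  "rows": [
    [1,0,0,0,0],
    [1,0,0,0,0],
    [1,0,0,0,0],
    [1,0,0,0,0],
    [1,0,0,0,0]
  ]
}}

```text
clock: 5.68
ee_pos: [0.5608, 0.1914, 0.0106]
tcp_rot: [-0.225, 3.133, 0.0]
force: [-0.9, -0.3, 2.3]
grip_width: 0.0268
grasp_force: 30.0
```

>>> {"method": "apply_moves", "body": {
  "rows": [
    [1,1,0,0,0],
    [1,1.2,0,0,0],
    [1,1.2,0,0,0],
    [1,0.8,0,0,0],
    [1,0,0,0,0]
  ]
}}

```text
clock: 6.3
ee_pos: [0.5213, 0.1859, 0.0107]
tcp_rot: [-0.224, 3.129, 0.002]
force: [8.3, -0.2, -3.0]
grip_width: 0.0272
grasp_force: 30.0
```

>>> {"method": "apply_moves", "body": {
  "rows": [
    [1,0,0,0,0]
  ]
}}

```text
clock: 6.42
ee_pos: [0.5213, 0.1858, 0.0107]
tcp_rot: [-0.224, 3.129, 0.002]
force: [8.9, 0.1, -3.0]
grip_width: 0.0268
grasp_force: 30.0
```

```bash
python3 - <<'E'
from h import *
d=save('side','s4.png')
cv2.imwrite('pics/s4z.png',cv2.resize(d['color'][115:185,180:280],(800,560),interpolation=2))
E
```

```text
(no output)
```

View pics/s4z.png

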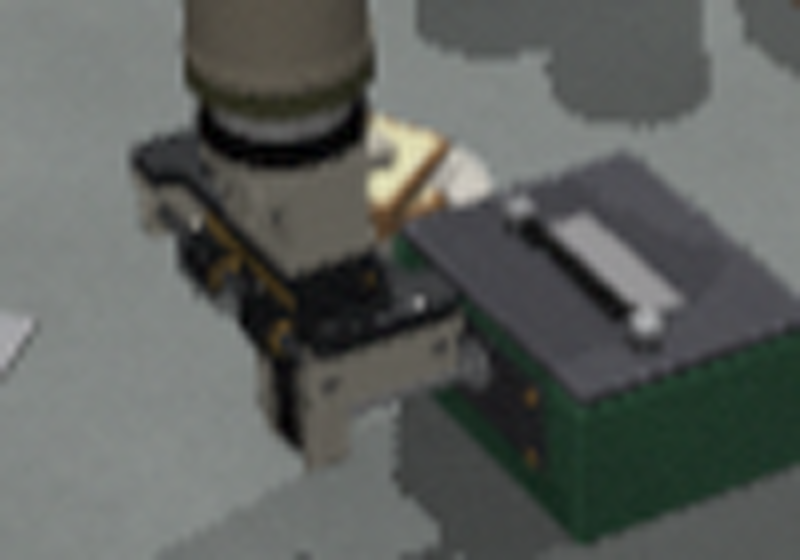

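The bar has crossed to the front of the glass and the 9 N pull is against the stop, so the knob is fully out. Next I push it home.

>>> {"method": "apply_moves", "body": {
  "rows": [
    [1,-1.1,0,0,0],
    [1,-1.2,0,0,0],
    [1,-1.2,0,0,0],
    [1,-0.9,0,0,0],
    [1,0,0,0,0]
  ]
}}

```text
clock: 7.1
ee_pos: [0.5607, 0.1914, 0.0105]
tcp_rot: [0.225, -3.13, 0.002]
force: [-5.0, -0.4, 10.1]
grip_width: 0.0267
grasp_force: 30.0
```

>>> {"method": "apply_moves", "body": {
  "rows": [
    [1,0,0,0,0],
    [0,0,0,0,0],
    [0,0,0,0,0],
    [0,0,0,0,0],
    [0,0,0,0,0]
  ]
}}

```text
clock: 7.72
ee_pos: [0.5627, 0.1917, 0.0103]
tcp_rot: [0.225, -3.133, 0.0]
force: [0.0, 0.6, -0.1]
grip_width: 0.0623
grasp_force: 0.0
```

>>> {"method": "apply_moves", "body": {
  "rows": [
    [0,0,0,-2,0],
    [0,0,0,-4,0],
    [0,0,0,-4,0],
    [0,0,0,-3,0],
    [0,0,0,0,0]
  ]
}}

```text
clock: 8.35
ee_pos: [0.564, 0.1922, 0.1427]
tcp_rot: [-0.224, 3.13, 0.002]
force: [0.5, 0.2, -0.6]
grip_width: 0.0927
grasp_force: 0.0
```

```bash
python3 - <<'E'
from h import *
d=save('side','s5.png');a=dict(np.load('pics/s0.png.npz'))
print(np.abs(d['color'].astype(int)-a['color'])[125:150,255:275].mean(), np.abs(d['color'].astype(int)-np.load('pics/s4.png.npz')['color'])[125:150,255:275].mean())
cv2.imwrite('pics/s5z.png',cv2.resize(d['color'][115:185,180:280],(800,560),interpolation=2))
go(.4905,-.0495,.10,.03)
E
```

```text
4.287333333333334 6.839333333333333
8.4 [0.5632 0.1918 0.1412] yaw 0.143 | now-frame cm [ 10.64 -22.85   4.09] turn 0.113 | after-turn cm [  7.99 -23.9    4.12]
```

>>> {"method": "apply_moves", "body": {
  "rows": [
    [0,0,0,0,0.113],
    [0,2,-6,0,0],
    [0,2,-6,0,0],
    [0,2,-6,0,0],
    [0,2,-5.9,0,0]
  ]
}}

```text
clock: 9.02
ee_pos: [0.4892, -0.0491, 0.1392]
tcp_rot: [0.048, -3.139, 0.0]
force: [0.5, -0.4, -0.5]
grip_width: 0.0929
grasp_force: 0.0
```

>>> {"method": "apply_moves", "body": {
  "rows": [
    [0,0,0,3,0],
    [0,0,0,3,0]
  ]
}}

```text
clock: 9.28
ee_pos: [0.4899, -0.0488, 0.079]
tcp_rot: [0.043, -3.141, 0.0]
force: [0.5, 0.6, -0.9]
grip_width: 0.0931
grasp_force: 0.0
```

```bash
python3 - <<'E'
from h import *
go(.4905,-.0495,-.020,.03)
E
```

```text
9.28 [ 0.4899 -0.0488  0.079 ] yaw 0.028 | now-frame cm [-0.06 -0.07  9.9 ] turn -0.002 | after-turn cm [-0.06 -0.07  9.9 ]
```

>>> {"method": "apply_moves", "body": {
  "rows": [
    [0,0,0,4,0],
    [0,0,0,4,0],
    [0,0,0,1.5,0],
    [1,0,0,0,0],
    [1,0,0,0,0]
  ]
}}

```text
clock: 9.9
ee_pos: [0.491, -0.0475, -0.0138]
tcp_rot: [-0.047, 3.14, -0.0]
force: [-0.1, 0.1, 0.2]
grip_width: 0.0775
grasp_force: 0.0
```

>>> {"method": "apply_moves", "body": {
  "rows": [
    [1,0,0,0,0],
    [1,0,0,0,0],
    [1,0,0,0,0]
  ]
}}

```text
clock: 10.28
ee_pos: [0.4911, -0.0481, -0.0137]
tcp_rot: [-0.046, 3.14, -0.001]
force: [-0.1, -3.0, 8.9]
grip_width: 0.056
grasp_force: 30.0
```

>>> {"method": "apply_moves", "body": {
  "rows": [
    [1,0,0,-3,0],
    [1,0,0,-4,0],
    [1,0,0,-3,0],
    [1,0,0,0,0],
    [1,0,0,0,0]
  ]
}}

```text
clock: 10.9
ee_pos: [0.4902, -0.0475, 0.0849]
tcp_rot: [0.048, -3.141, -0.0]
force: [-0.2, 0.7, -2.9]
grip_width: 0.0555
grasp_force: 30.0
```

```bash
echo "
def st():
    s=state(); print(round(s['clock'],2),s['force'].round(2),s['ft_torque'].round(4),s['grip_width'].round(4))" >> h.py; python3 -c "
from h import *
st()"
```

```text
Traceback (most recent call last):
  File "h.py", line 20, in st
    s=state(); print(round(s['clock'],2),s['force'].round(2),s['ft_torque'].round(4),s['grip_width'].round(4))
                                                                                     ^^^^^^^^^^^^^^^^^^^^^
AttributeError: 'float' object has no attribute 'round'
```

>>> {"method": "apply_moves", "body": {
  "rows": [
    [1,4,0,0,0],
    [1,-4,0,0,0],
    [1,4,0,0,0],
    [1,0,0,0,0],
    [1,0,0,0,0]
  ]
}}

```text
clock: 11.52
ee_pos: [0.4504, -0.0486, 0.0846]
tcp_rot: [0.048, -3.14, -0.0]
force: [-0.2, 0.2, -2.7]
grip_width: 0.056
grasp_force: 30.0
```

```bash
python3 -c "
from h import *
st()"
```

```text
Traceback (most recent call last):
  File "h.py", line 20, in st
    s=state(); print(round(s['clock'],2),s['force'].round(2),s['ft_torque'].round(4),s['grip_width'].round(4))
                                                                                     ^^^^^^^^^^^^^^^^^^^^^
AttributeError: 'float' object has no attribute 'round'
```

>>> {"method": "apply_moves", "body": {
  "rows": [
    [1,-4,0,0,0],
    [1,4,0,0,0],
    [1,-4,0,0,0],
    [1,0,0,0,0],
    [1,0,0,0,0]
  ]
}}

```text
clock: 12.15
ee_pos: [0.4908, -0.0474, 0.0849]
tcp_rot: [0.048, -3.141, -0.0]
force: [-0.9, -0.4, -3.8]
grip_width: 0.0558
grasp_force: 30.0
```

```bash
python3 -c "
from h import *
st()"
```

```text
Traceback (most recent call last):
  File "h.py", line 20, in st
    s=state(); print(round(s['clock'],2),s['force'].round(2),s['ft_torque'].round(4),s['grip_width'].round(4))
                                                                                     ^^^^^^^^^^^^^^^^^^^^^
AttributeError: 'float' object has no attribute 'round'
```

```bash
python3 - <<'E'
s=open('h.py').read(); i=s.index('\ndef st():')
open('h.py','w').write(s[:i]+"""
def st(n=5):
    F=[]
    for _ in range(n): get_image('side'); s=state(); F.append(np.r_[s['force'],s['ft_torque']])
    F=np.array(F); print(round(s['clock'],2),F.mean(0).round(3),'sd',F.std(0).round(3))
""")
E
python3 -c "
from h import *
st()"
```

```text
12.4 [ 0.083  0.156 -2.948  0.018  0.06   0.012] sd [0.345 0.681 0.777 0.028 0.012 0.022]
```

>>> {"method": "apply_moves", "body": {
  "rows": [
    [1,4,0,0,0],
    [1,-4,0,0,0],
    [1,4,0,0,0],
    [1,0,0,0,0]
  ]
}}

```text
clock: 12.9
ee_pos: [0.4471, -0.0491, 0.0853]
tcp_rot: [0.047, -3.138, 0.001]
force: [-0.7, -0.1, -2.5]
grip_width: 0.0559
grasp_force: 30.0
```

```bash
python3 -c "
from h import *
st()"
```

```text
13.15 [ 0.3    0.032 -2.872  0.031 -0.025  0.02 ] sd [0.401 0.396 0.464 0.015 0.029 0.024]
```

>>> {"method": "apply_moves", "body": {
  "rows": [
    [1,-4,0,0,0],
    [1,4,0,0,0],
    [1,-4,0,0,0],
    [1,0,0,0,0]
  ]
}}

```text
clock: 13.65
ee_pos: [0.4942, -0.047, 0.0856]
tcp_rot: [-0.048, 3.137, 0.001]
force: [-0.6, -0.1, -2.6]
grip_width: 0.0558
grasp_force: 30.0
```

```bash
python3 -c "
from h import *
st()"
```

```text
13.9 [-0.307  0.241 -2.85   0.028  0.026  0.011] sd [0.561 0.809 0.212 0.023 0.026 0.028]
```

>>> {"method": "apply_moves", "body": {
  "rows": [
    [1,4,0,0,0],
    [1,0,0,0,0],
    [1,0,0,0,0]
  ]
}}

```text
clock: 14.28
ee_pos: [0.4512, -0.0486, 0.0857]
tcp_rot: [-0.048, 3.14, -0.0]
force: [1.3, -0.1, -2.8]
grip_width: 0.0566
grasp_force: 30.0
```

```bash
python3 -c "
from h import *
st(14)"
```

```text
14.97 [ 0.038 -0.06  -2.853  0.043  0.006 -0.004] sd [0.408 0.383 0.691 0.029 0.03  0.02 ]
```

>>> {"method": "apply_moves", "body": {
  "rows": [
    [1,-4,0,0,0],
    [1,0,0,0,0],
    [1,0,0,0,0]
  ]
}}

```text
clock: 15.35
ee_pos: [0.4899, -0.0475, 0.0852]
tcp_rot: [0.047, -3.14, 0.0]
force: [0.1, -0.9, -2.6]
grip_width: 0.0556
grasp_force: 30.0
```

```bash
python3 -c "
from h import *
st(14)"
```

```text
16.05 [-0.071 -0.163 -2.75   0.032  0.006 -0.012] sd [0.464 0.43  0.43  0.022 0.031 0.02 ]
```

>>> {"method": "apply_moves", "body": {
  "rows": [
    [1,-4,0,0,0],
    [1,-3,0,0,0],
    [1,-2,0,0,0],
    [1,-1,0,0,0],
    [1,0,0,0,0]
  ]
}}

```text
clock: 16.68
ee_pos: [0.5905, -0.0444, 0.0852]
tcp_rot: [0.047, -3.141, -0.0]
force: [-0.3, -0.1, -2.4]
grip_width: 0.0557
grasp_force: 30.0
```

```bash
python3 -c "
from h import *
st(12)"
```

```text
17.27 [-1.680e-01  4.380e-01 -3.012e+00  4.000e-02 -1.000e-03  1.500e-02] sd [0.481 0.555 0.538 0.036 0.025 0.026]
```

>>> {"method": "apply_moves", "body": {
  "rows": [
    [1,4,0,0,0],
    [1,3,0,0,0],
    [1,2,0,0,0],
    [1,1,0,0,0],
    [1,0,0,0,0]
  ]
}}

```text
clock: 17.9
ee_pos: [0.4908, -0.0475, 0.0856]
tcp_rot: [-0.048, 3.141, -0.0]
force: [0.0, -0.6, -3.1]
grip_width: 0.0561
grasp_force: 30.0
```

```bash
python3 -c "
from h import *
st(12)"
```

```text
18.5 [ 0.396  0.081 -2.818  0.042 -0.007  0.004] sd [0.399 0.354 0.353 0.036 0.02  0.026]
```

The left tin shows no shift of weight. I'll put it back and try the middle one.

>>> {"method": "apply_moves", "body": {
  "rows": [
    [1,0,0,4,0],
    [1,0,0,3.5,0],
    [1,0,0,1.6,0],
    [1,0,0,0.7,0],
    [1,0,0,0,0]
  ]
}}

```text
clock: 19.12
ee_pos: [0.4907, -0.0474, -0.0126]
tcp_rot: [0.048, -3.141, 0.0]
force: [0.3, 0.2, -2.6]
grip_width: 0.0559
grasp_force: 30.0
```

>>> {"method": "apply_moves", "body": {
  "rows": [
    [1,0,0,0.2,0],
    [0,0,0,0,0],
    [0,0,0,0,0],
    [0,0,0,0,0],
    [0,0,0,0,0]
  ]
}}

```text
clock: 19.75
ee_pos: [0.4907, -0.0475, -0.0145]
tcp_rot: [-0.047, 3.141, 0.0]
force: [0.0, -0.8, 0.0]
grip_width: 0.0902
grasp_force: 0.0
```

>>> {"method": "apply_moves", "body": {
  "rows": [
    [0,0,0,-5,0],
    [0,0,0,-5,0],
    [0,0,0,-2,0],
    [0,0,0,0,0]
  ]
}}

```text
clock: 20.25
ee_pos: [0.4915, -0.0476, 0.1068]
tcp_rot: [-0.047, 3.138, -0.0]
force: [0.6, 0.1, -0.1]
grip_width: 0.0931
grasp_force: 0.0
```

```bash
python3 -c "
from h import *
go(.5545,-.1845,-.015,-.055)"
```

```text
20.25 [ 0.4915 -0.0476  0.1068] yaw 0.03 | now-frame cm [ -5.85 -13.86  12.21] turn 0.085 | after-turn cm [ -7.04 -13.32  12.18]
```

>>> {"method": "apply_moves", "body": {
  "rows": [
    [0,0,0,0,0.085],
    [0,-2.4,-4.5,0,0],
    [0,-2.4,-4.5,0,0],
    [0,-2.3,-4.4,0,0],
    [0,0,0,0,0]
  ]
}}

```text
clock: 20.88
ee_pos: [0.5544, -0.1892, 0.1036]
tcp_rot: [-0.094, -3.139, 0.002]
force: [0.0, 0.2, -0.2]
grip_width: 0.0928
grasp_force: 0.0
```

>>> {"method": "apply_moves", "body": {
  "rows": [
    [0,0,0,4,0],
    [0,0,0,4,0],
    [0,0,0,3,0],
    [0,0,0,1.2,0],
    [1,0,0,0,0]
  ]
}}

```text
clock: 21.5
ee_pos: [0.5535, -0.1843, -0.0174]
tcp_rot: [-0.085, -3.138, -0.001]
force: [-0.0, -0.1, 0.2]
grip_width: 0.0872
grasp_force: 0.0
```

>>> {"method": "apply_moves", "body": {
  "rows": [
    [1,0,0,0,0],
    [1,0,0,0,0],
    [1,0,0,0,0],
    [1,0,0,0,0]
  ]
}}

```text
clock: 22.0
ee_pos: [0.5546, -0.1854, -0.0158]
tcp_rot: [0.087, 3.139, -0.001]
force: [-0.5, 0.3, 6.1]
grip_width: 0.0555
grasp_force: 30.0
```

>>> {"method": "apply_moves", "body": {
  "rows": [
    [1,0,0,-3,0],
    [1,0,0,-4,0],
    [1,0,0,-3,0],
    [1,0,0,0,0],
    [1,0,0,0,0]
  ]
}}

```text
clock: 22.62
ee_pos: [0.5536, -0.1851, 0.0827]
tcp_rot: [-0.086, -3.139, -0.0]
force: [0.3, 0.4, -2.6]
grip_width: 0.056
grasp_force: 30.0
```

>>> {"method": "apply_moves", "body": {
  "rows": [
    [1,4,0,0,0],
    [1,3,0,0,0],
    [1,2,0,0,0],
    [1,1,0,0,0],
    [1,0,0,0,0]
  ]
}}

```text
clock: 23.25
ee_pos: [0.454, -0.1796, 0.0829]
tcp_rot: [-0.086, -3.139, -0.0]
force: [-0.5, -0.3, -2.6]
grip_width: 0.0556
grasp_force: 30.0
```

```bash
python3 -c "
from h import *
st(12)"
```

```text
23.85 [ 0.186  0.078 -2.725  0.024  0.016  0.003] sd [0.619 0.458 0.655 0.027 0.022 0.032]
```

>>> {"method": "apply_moves", "body": {
  "rows": [
    [1,-4,0,0,0],
    [1,-3,0,0,0],
    [1,-2,0,0,0],
    [1,-1,0,0,0],
    [1,0,0,0,0]
  ]
}}

```text
clock: 24.48
ee_pos: [0.5541, -0.1851, 0.0832]
tcp_rot: [-0.086, -3.14, -0.0]
force: [0.3, -0.5, -2.3]
grip_width: 0.0554
grasp_force: 30.0
```

```bash
python3 -c "
from h import *
st(12)"
```

```text
25.07 [-0.113 -0.058 -2.726  0.043 -0.006 -0.012] sd [0.475 0.554 0.489 0.028 0.024 0.032]
```

>>> {"method": "apply_moves", "body": {
  "rows": [
    [1,4,0,0,0],
    [1,3,0,0,0],
    [1,2,0,0,0],
    [1,1.2,0,0,0],
    [1,0.7,0,0,0]
  ]
}}

```text
clock: 25.7
ee_pos: [0.4454, -0.1792, 0.0836]
tcp_rot: [0.086, 3.14, -0.0]
force: [1.9, 0.3, -2.4]
grip_width: 0.0553
grasp_force: 30.0
```

>>> {"method": "apply_moves", "body": {
  "rows": [
    [1,0.4,0,0,0],
    [1,0.2,0,0,0],
    [1,0.1,0,0,0]
  ]
}}

```text
clock: 26.08
ee_pos: [0.4387, -0.1788, 0.0834]
tcp_rot: [0.086, 3.14, 0.0]
force: [0.1, -0.2, -1.7]
grip_width: 0.0561
grasp_force: 30.0
```

```bash
python3 -c "
from h import *
st(10)"
```

```text
26.57 [-0.235  0.304 -2.96   0.026  0.014  0.012] sd [0.512 0.425 0.291 0.033 0.019 0.023]
```

>>> {"method": "apply_moves", "body": {
  "rows": [
    [1,-4,0,0,0],
    [1,-3,0,0,0],
    [1,-2,0,0,0],
    [1,-1.2,0,0,0],
    [1,-0.7,0,0,0]
  ]
}}

```text
clock: 27.2
ee_pos: [0.5472, -0.1848, 0.0833]
tcp_rot: [-0.086, -3.14, -0.0]
force: [-0.1, 0.7, -2.0]
grip_width: 0.0559
grasp_force: 30.0
```

>>> {"method": "apply_moves", "body": {
  "rows": [
    [1,-0.4,0,0,0],
    [1,-0.2,0,0,0],
    [1,-0.1,0,0,0]
  ]
}}

```text
clock: 27.58
ee_pos: [0.5539, -0.1852, 0.0835]
tcp_rot: [-0.086, -3.14, 0.0]
force: [-0.3, 0.1, -2.4]
grip_width: 0.0554
grasp_force: 30.0
```

```bash
python3 -c "
from h import *
st(10)"
```

```text
28.07 [ 1.000e-03 -1.120e-01 -2.608e+00  4.400e-02  4.000e-03 -4.000e-03] sd [0.621 0.685 0.343 0.014 0.037 0.039]
```

The middle tin is also quiet, so I'll put it back and go to the right one.

>>> {"method": "apply_moves", "body": {
  "rows": [
    [1,0,0,4,0],
    [1,0,0,3.5,0],
    [1,0,0,1.6,0],
    [1,0,0,0.7,0],
    [1,0,0,0,0]
  ]
}}

```text
clock: 28.7
ee_pos: [0.5545, -0.1852, -0.0143]
tcp_rot: [0.086, 3.14, -0.0]
force: [0.7, 0.1, -2.0]
grip_width: 0.0558
grasp_force: 30.0
```

>>> {"method": "apply_moves", "body": {
  "rows": [
    [1,0,0,0.2,0],
    [0,0,0,0,0],
    [0,0,0,0,0],
    [0,0,0,0,0],
    [0,0,0,0,0]
  ]
}}

```text
clock: 29.32
ee_pos: [0.5543, -0.1852, -0.0164]
tcp_rot: [0.086, 3.14, -0.0]
force: [0.8, -0.6, -0.2]
grip_width: 0.0904
grasp_force: 0.0
```

>>> {"method": "apply_moves", "body": {
  "rows": [
    [0,0,0,-5,0],
    [0,0,0,-5,0],
    [0,0,0,-2,0],
    [0,0,0,0,-0.075]
  ]
}}

```text
clock: 29.82
ee_pos: [0.5553, -0.1855, 0.1057]
tcp_rot: [-0.034, 3.138, -0.002]
force: [0.3, -0.4, 0.1]
grip_width: 0.0929
grasp_force: 0.0
```

```bash
python3 -c "
from h import *
go(.567,-.337,-.017,.02)"
```

```text
29.82 [ 0.5553 -0.1855  0.1057] yaw 0.021 | now-frame cm [ -0.8  -15.16  12.29] turn 0.001 | after-turn cm [ -0.87 -15.17  12.27]
```

>>> {"method": "apply_moves", "body": {
  "rows": [
    [0,-0.8,-5,0,0],
    [0,0,-5,0,0],
    [0,0,-5.1,0,0],
    [0,0,0,0,0]
  ]
}}

```text
clock: 30.32
ee_pos: [0.5638, -0.3413, 0.1031]
tcp_rot: [0.022, -3.141, 0.004]
force: [-0.8, -0.1, 0.3]
grip_width: 0.0931
grasp_force: 0.0
```

>>> {"method": "apply_moves", "body": {
  "rows": [
    [0,0,0,4,0],
    [0,0,0,4,0],
    [0,0,0,3,0],
    [0,0,0,1,0],
    [1,0,0,0,0]
  ]
}}

```text
clock: 30.95
ee_pos: [0.5653, -0.3352, -0.0166]
tcp_rot: [0.033, -3.141, -0.001]
force: [0.1, 0.3, 0.8]
grip_width: 0.0871
grasp_force: 0.0
```

>>> {"method": "apply_moves", "body": {
  "rows": [
    [1,0,0,0,0],
    [1,0,0,0,0],
    [1,0,0,0,0],
    [1,0,0,0,0]
  ]
}}

```text
clock: 31.45
ee_pos: [0.5658, -0.3371, -0.0156]
tcp_rot: [-0.031, 3.14, -0.002]
force: [-0.7, -2.2, 5.2]
grip_width: 0.056
grasp_force: 30.0
```

>>> {"method": "apply_moves", "body": {
  "rows": [
    [1,0,0,-3,0],
    [1,0,0,-4,0],
    [1,0,0,-3,0],
    [1,0,0,0,0],
    [1,0,0,0,0]
  ]
}}

```text
clock: 32.08
ee_pos: [0.5643, -0.3355, 0.0822]
tcp_rot: [0.032, -3.14, -0.001]
force: [-0.8, -0.4, -3.1]
grip_width: 0.0558
grasp_force: 30.0
```

>>> {"method": "apply_moves", "body": {
  "rows": [
    [1,4,0,0,0],
    [1,3,0,0,0],
    [1,2,0,0,0],
    [1,1.2,0,0,0],
    [1,0.7,0,0,0]
  ]
}}

```text
clock: 32.7
ee_pos: [0.4562, -0.3381, 0.0832]
tcp_rot: [-0.032, 3.141, 0.0]
force: [0.2, -0.2, -2.7]
grip_width: 0.056
grasp_force: 30.0
```

>>> {"method": "apply_moves", "body": {
  "rows": [
    [1,0.4,0,0,0],
    [1,0.2,0,0,0],
    [1,0.1,0,0,0]
  ]
}}

```text
clock: 33.08
ee_pos: [0.4497, -0.3382, 0.0835]
tcp_rot: [-0.032, 3.141, -0.0]
force: [0.3, 0.5, -3.2]
grip_width: 0.0559
grasp_force: 30.0
```

```bash
python3 -c "
from h import *
st(10)"
```

```text
33.58 [ 0.13  -0.103 -3.418  0.037 -0.018  0.022] sd [0.369 0.521 0.554 0.017 0.02  0.032]
```

>>> {"method": "apply_moves", "body": {
  "rows": [
    [1,-4,0,0,0],
    [1,-3,0,0,0],
    [1,-2,0,0,0],
    [1,-1.2,0,0,0],
    [1,-0.7,0,0,0]
  ]
}}

```text
clock: 34.2
ee_pos: [0.5584, -0.336, 0.0833]
tcp_rot: [0.032, -3.141, -0.0]
force: [-0.2, -0.9, -3.5]
grip_width: 0.056
grasp_force: 30.0
```

>>> {"method": "apply_moves", "body": {
  "rows": [
    [1,-0.4,0,0,0],
    [1,-0.2,0,0,0],
    [1,-0.1,0,0,0]
  ]
}}

```text
clock: 34.58
ee_pos: [0.5649, -0.3361, 0.0835]
tcp_rot: [0.031, -3.141, 0.0]
force: [0.1, -0.8, -4.0]
grip_width: 0.0559
grasp_force: 30.0
```

```bash
python3 -c "
from h import *
st(10)"
```

```text
35.08 [-1.16e-01  9.10e-02 -3.02e+00  2.60e-02  4.40e-02 -2.00e-03] sd [0.459 0.414 0.444 0.033 0.032 0.024]
```

>>> {"method": "apply_moves", "body": {
  "rows": [
    [1,4,0,0,0],
    [1,3,0,0,0],
    [1,2,0,0,0],
    [1,1.2,0,0,0],
    [1,0.7,0,0,0]
  ]
}}

```text
clock: 35.7
ee_pos: [0.4564, -0.3383, 0.0836]
tcp_rot: [-0.032, 3.141, -0.0]
force: [0.2, -0.0, -4.2]
grip_width: 0.0559
grasp_force: 30.0
```

>>> {"method": "apply_moves", "body": {
  "rows": [
    [1,0.4,0,0,0],
    [1,0.2,0,0,0],
    [1,0.1,0,0,0]
  ]
}}

```text
clock: 36.08
ee_pos: [0.4497, -0.3382, 0.0834]
tcp_rot: [-0.033, 3.141, -0.0]
force: [-0.5, 0.1, -2.9]
grip_width: 0.0559
grasp_force: 30.0
```

```bash
python3 -c "
from h import *
st(12)"
```

```text
36.67 [-0.124 -0.32  -3.54   0.041 -0.019  0.004] sd [0.532 0.451 0.354 0.022 0.031 0.017]
```

>>> {"method": "apply_moves", "body": {
  "rows": [
    [1,-4,0,0,0],
    [1,-3,0,0,0],
    [1,-2,0,0,0],
    [1,-1.2,0,0,0],
    [1,-0.7,0,0,0]
  ]
}}

```text
clock: 37.3
ee_pos: [0.5583, -0.336, 0.0833]
tcp_rot: [0.032, -3.141, -0.0]
force: [0.5, -0.1, -3.7]
grip_width: 0.0558
grasp_force: 30.0
```

>>> {"method": "apply_moves", "body": {
  "rows": [
    [1,-0.4,0,0,0],
    [1,-0.2,0,0,0],
    [1,-0.1,0,0,0]
  ]
}}

```text
clock: 37.67
ee_pos: [0.5648, -0.3361, 0.0835]
tcp_rot: [0.031, -3.141, 0.0]
force: [-0.0, -0.0, -3.1]
grip_width: 0.0561
grasp_force: 30.0
```

```bash
python3 -c "
from h import *
st(12)"
```

```text
38.27 [-0.057  0.094 -3.188  0.036  0.036  0.005] sd [0.44  0.354 0.341 0.015 0.031 0.027]
```

The right tin's weight shifts clearly, by 0.055–0.06 N m both times. I'll shake it hard once, then carry it to the glass.

>>> {"method": "apply_moves", "body": {
  "rows": [
    [1,5,0,0,0],
    [1,-5,0,0,0],
    [1,5,0,0,0],
    [1,-5,0,0,0],
    [1,0,0,-2.5,0]
  ]
}}

```text
clock: 38.9
ee_pos: [0.5672, -0.3342, 0.107]
tcp_rot: [0.035, -3.141, -0.003]
force: [-0.8, -0.9, -2.8]
grip_width: 0.0558
grasp_force: 30.0
```

>>> {"method": "apply_moves", "body": {
  "rows": [
    [1,0,0,-2.3,0],
    [1,0,2,0,0],
    [1,0,4,0,0],
    [1,0,5,0,0],
    [1,0,5,0,0]
  ]
}}

```text
clock: 39.52
ee_pos: [0.5609, -0.1729, 0.1304]
tcp_rot: [0.033, -3.14, -0.002]
force: [1.1, -0.1, -3.3]
grip_width: 0.0558
grasp_force: 30.0
```

>>> {"method": "apply_moves", "body": {
  "rows": [
    [1,0,5,0,0],
    [1,0,5,0,0],
    [1,0,5,0,0],
    [1,0,5,0,0],
    [1,-1,5,0,0]
  ]
}}

```text
clock: 40.15
ee_pos: [0.5648, 0.0767, 0.1306]
tcp_rot: [0.033, -3.14, 0.0]
force: [1.3, 0.0, -2.2]
grip_width: 0.0559
grasp_force: 30.0
```

```bash
python3 -c "
from h import *
go(.679,.207,.13,.02)"
```

```text
40.15 [0.5648 0.0767 0.1306] yaw 0.021 | now-frame cm [-11.7   12.78   0.04] turn 0.001 | after-turn cm [-11.68  12.8    0.06]
```

>>> {"method": "apply_moves", "body": {
  "rows": [
    [1,-3,3.5,0,0],
    [1,-3,3.2,0,0],
    [1,-2.8,3,0,0],
    [1,-1.8,2,0,0],
    [1,-0.8,1,0,0]
  ]
}}

```text
clock: 40.78
ee_pos: [0.6773, 0.206, 0.13]
tcp_rot: [0.035, -3.14, -0.001]
force: [-0.4, 0.6, -3.0]
grip_width: 0.0563
grasp_force: 30.0
```

>>> {"method": "apply_moves", "body": {
  "rows": [
    [1,0,0,0,0],
    [1,0,0,0,0],
    [1,0,0,0,0],
    [1,0,0,0,0]
  ]
}}

```text
clock: 41.28
ee_pos: [0.6782, 0.2027, 0.1317]
tcp_rot: [-0.03, 3.141, -0.0]
force: [0.2, -0.8, -3.5]
grip_width: 0.0557
grasp_force: 30.0
```

```bash
python3 - <<'E'
from h import *
go(.679,.207,.13,.02)
d=save('side','s9.png')
cv2.imwrite('pics/s9z.png',cv2.resize(d['color'][80:300,150:443],(800,600),interpolation=2))
E
```

```text
41.27 [0.6782 0.2027 0.1317] yaw 0.019 | now-frame cm [-0.08  0.43  0.17] turn -0.001 | after-turn cm [-0.08  0.43  0.17]
```

View pics/s9z.png

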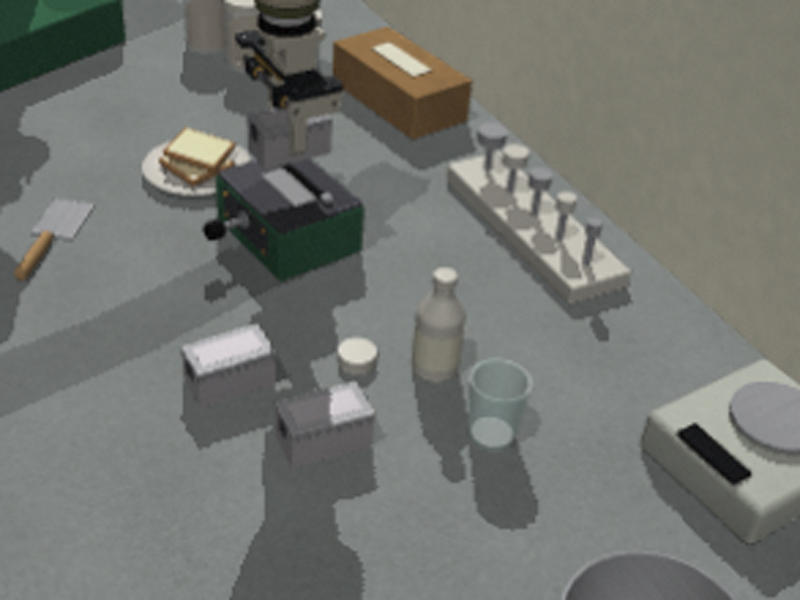

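The picture shows the tin at (290,135), held level above the scanner. The knob is home at (215,230), and the two quiet tins stand in place at (228,360) and (325,420). I'm handing the job in.

```bash
python3 -c "
from h import *
print(close_job())"
```

```text
the job is handed in; nothing more can be done
None
```

I wiped the glass and returned the knob home, found the rattle in the right tin, set the two quiet tins back in place, and handed in at 41 s holding the right tin about 9 cm above the middle of the glass; no verdict was reported back.

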